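Brake and bolt a coasting microtome flywheel

ROBOT

A 7-joint arm with a two-finger parallel gripper is mounted at the origin on the work surface. World frame = base frame: x ahead of the robot, y to its left, z up, the work surface at z = 0. Lengths are in m, angles in rad, forces in N, time in s.
With the tool pointing down it reaches from about 0.425 to 0.925 m from the base axis. Payload 6.8 kg.
Tool frame: the origin (TCP) lies on the mounting face of the last link; the fingertips stand 173 mm ahead of it and the grasp point (between the pads) lies 155 mm ahead of it; z points along the fingers, y is the line along which they close (so a half turn about z gives the same grasp; the last joint's range is limited). The gripper opens to 85 mm and grips with 20 to 120 N. Pads are 22 mm wide; open, the fingers measure 114 mm over their backs; the gripper's body (76 mm by 85 mm) begins 54 mm behind the grasp point. The pads swing forward as they close: fully open they stand 13 mm farther back than shut.
Start: joints at [1.24, 0.477, 0.022, 1.555, -0.011, 1.109, -0.083], TCP at [0.149, -0.658, 0.405] pointing down, gripper open.
Joint ranges: [-2.96, 2.96], [-0.34, 2.1], [-1.41, 1.46], [0.24, 2.44], [-1.37, 4.51], [0.17, 1.92], [-2.96, 2.96]. Speed limits (rad/s): [2.39, 2.39, 3.14, 3.14, 3.14, 3.14, 3.14].

INTERFACE

Orientations are given as a rotation vector (axis times angle).
In Python, from bench import r gives the robot as it stands.
- The arm moves only by the tool carry_out, never from a script. Its argument "moves" is a list of rows, each a list of 5 numbers: the shift along the tool's x, y, z in m, then the turn about the tool's z in rad, then the finger opening in m, from 0 to 0.0854. In form: [[dx, dy, dz, roll, claw], ...]. A call has exactly 8 rows; each row is the pose to reach, as a shift and turn from the pose commanded when the call began, along the tool's axes at that moment; what a row does not reach only later rows make up. A row lasts 1/10 s, in which the tool goes at most 50 mm and 8.59 degrees, less where a joint would pass 70% of its speed; a pose out of reach is approached as far as the arm can. A call with a gripper value outside its range is refused whole. The fingers move at their own pace and stop on an object; "force" is the grip in N (left out, the last holds). Time passes only in rows, so rows that repeat a pose let the fingers close, or fill a call up. It gives the time, the measured TCP pose, the force, the opening and the grip force at its end, in the units of the state.
- r.get_obs(): the state, without advancing time (a new reading comes with each control period).
- r.grab_frame(name): name is "side" or "top" or "wrist"; returns the picture (420x560x3 uint8, red, green, blue); there is no depth.
- r.calibration(name): a dict with "fx", "fy", "cx", "cy" (pixels), "rvec" (rotation vector, rad) and "tvec" (3), from world to camera coordinates, as OpenCV has them. Camera axes: x right, y down, z forward; pixel columns grow to the right and rows downward; lengths in m; the calibration is good to about 2 mm. A picture is of the moment at which its call begins: read the wrist's pose just before it. calibration takes no time and is no camera call; for the wrist camera it gives the pose at the moment of the call.
- r.hand_in(): hands the job in; it is judged then, once.
The state is a dict: "clock": time; "joints": joint angles; "qvel": joint speeds; "tau": joint torques, N m; "tcp_pos": TCP position; "orientation": TCP orientation; "contact_force": force on the tool from outside, world axes, zero at the start; "moment": the same for the moment, N m; "grip_width": finger opening in m; "gripper_force": force on a finger pad.
Only numpy, scipy, OpenCV 4.12 (cv2) and the standard library are available. Lean on these libraries where they do the work, as an engineer would, in place of code of your own. Each camera call takes 0.05 s, during which the arm holds its last target. There are 200 camera calls.

TASK

The microtome's flywheel is still coasting, and it must be locked before the guard over the blade is opened. Slow it with a light touch on its rim so that it comes to rest with the red-marked hole under the lock bolt (handle at the top): do not stop it somewhere else and push it round from there, nor spin it backwards; only the last finger's breadth or so may be coaxed with the fingertip. Once it stands there, gently press the red bolt all the way down into the hole and take your hand away, leaving the slides, bottle and cassette box alone.

Things in the scene. Friction and masses are not known exactly. Their poses are not given: they have to be found in the camera images.
- microtome: Cream rotary microtome, fixed. Origin on the bench below the middle of its flywheel; x points from its front (knife, towards the robot) to its back, y from the flywheel (in the plane y = 0) to the machine, z up. Housing from y = 55 mm on, x -60 to 220, 265 mm high; the dark guard in front of it, shut over the knife, reaches to x = -185 and is 185 mm high; the base reaches to x = -240.
- wheel_centre (a point): Fixed middle of the dark flywheel, on its level axle (along y), 140 mm above the bench. The wheel is 220 mm across and 30 mm wide (y -15 to 15), so its rim tops out 250 mm above the bench: two 8 mm wide rubber rings, which give about 1 mm for every 3 N and grip a fingertip well, with a steel groove between them, 14 mm wide, 3 mm deep. Bare in front of and behind the bracket.
- bracket (a point): Middle of the top of the fixed steel bracket that carries the lock bolt over the top of the rim: x -15 to 15 mm, y -16 to 86 about this point, 10 mm thick, 266 mm above the bench, its underside 6 mm above the rim. The bolt's knob stands above it.
- handwheel (a joint): Angle (rad) the flywheel has turned, counting up. At whole multiples of 2 pi the hole is under the bolt. At the start it coasts at 3 to 5 rad/s, rim top moving to the microtome's +x (up in front, down behind); free, it loses less than 0.1 rad/s each second; stopped, it stays, but turns at a touch. Inertia 0.03 to 0.05 kg m2: 1 N of drag at the rim slows it by about 3 rad/s each second.
- lock_hole (a point): Mouth of the only lock hole, at the bottom of the groove in the rim, 107 mm from the axle: a pocket 13.5 mm long round the rim, 14 mm wide, 15 mm deep. Red marks on the flanges beside it and a red plate on the outer face. Turns with the wheel.
- handle (a point): Middle of the black crank handle, 25 mm thick, that sticks out 75 mm from the outer (-y) face of the flywheel, 72 mm from the axle on the same radius as the hole. It turns with the wheel and stays inside the rim's circle.
- lock_point (a point): Fixed point at the top of the wheel, straight below the bolt, 247 mm above the bench and 107 mm above the axle: where the lock hole's mouth must come to rest.
- lock_bolt (a joint): How far the lock bolt is pressed down, m: 0 raised (start), 0.016 fully home at its stop. It slides straight down with about 4 N of friction and stays where it is left. Its 10 mm shank has a round nose, which lands in the groove after about 6 mm if the hole is not there, and finds its way in, turning the wheel, if the hole is within about 4 mm.
- bolt_top (a point): Middle of the top of the bolt's red knob, 26 mm across and 12 mm thick, 295 mm above the bench when raised, 279 mm when home.
- slide_tray: Grey tray of stained slides, 130 x 100 x 18 mm, loose on the bench, origin under its middle. Leave alone.
- stain_bottle: Amber stain bottle, 54 mm across, 105 mm tall, loose on the bench, origin under its middle. Leave alone.
- cassette_box: Blue box of tissue cassettes, 75 x 55 x 43 mm, loose on the bench, origin under its middle. Leave alone.

How it is judged:
On the way:
1. the flywheel has been brought to rest with its hole under the bolt (within 6 mm), the bolt still raised (distance between lock_hole and lock_point below 0.006 m and velocity of joint handwheel between -0.04 and 0.04 rad/s and value of joint lock_bolt below 0.003 m and value of joint handwheel above 3 rad), for 0.3 s.
At the end, for the whole second after the job is handed in: The bolt is fully down in the hole (at least 14.5 of its 16 mm), the hole within 4 mm of the point under the bolt, the flywheel at rest and everything let go (value of joint lock_bolt above 0.0145 m and distance between lock_hole and lock_point below 0.004 m and velocity of joint handwheel between -0.04 and 0.04 rad/s); the robot touches nothing.
It fails at once if the flywheel stopped (slower than 0.04 rad/s) with its hole more than 40 mm from the place under the bolt (value of joint handwheel above 3 rad and velocity of joint handwheel between -0.04 and 0.04 rad/s and distance between lock_hole and lock_point above 0.04 m).
It fails at once if the flywheel turned backwards (faster than 0.5 rad/s) (velocity of joint handwheel below -0.5 rad/s).
It fails at once if the microtome, its wheel or its bolt pressed harder than 25 N (contact force between any of the fingers, the arm and microtome above 25 N).
It fails at once if the slide tray, stain bottle or cassette box moved more than 15 mm (distance of any of slide_tray, stain_bottle, cassette_box from where it was at the start of the episode above 0.015 m).
It also fails if it takes over 72 s, if anything falls off the work surface, if the arm or the gripper's body presses on something with over 40 N, if the wrist force passes 120 N, or if a joint passes its speed limit or range.

## Working session

There is one attempt and no reset: what is moved stays moved. The work goes in short steps, Python scripts to look and compute and a tool call to move; the robot and the scene stay as the last step left them, time stands still between calls to the robot, and variables do not carry over. Pictures are saved under pics/ and viewed, at most 10 in all, crops included, and the job is handed in when it is done.

Besides the shell and the picture viewer there is one more tool, called after "Request:" as name([rows], argument=value, ...), one row to a line, values as JSON. carry_out: Moves the arm, as the interface text tells. Its arguments: {"type":"object","properties":{"moves":{"type":"array","items":{"type":"array","items":{"type":"number"}}},"force":{"type":"number"}},"required":["moves"]}

```bash
mkdir -p pics; ls
python3 - <<'E'
from bench import r
import cv2,numpy as np
o=r.get_obs();print({k:np.round(v,3) for k,v in o.items()})
for n in("side","top","wrist"):
    c=r.calibration(n);print(n,c)
    cv2.imwrite(f"pics/{n}0.png",r.grab_frame(n)[:,:,::-1])
a=cv2.imread("pics/side0.png");b=cv2.imread("pics/top0.png")
cv2.imwrite("pics/st.png",cv2.resize(np.vstack([a,b]),None,fx=.71,fy=.71))
E
```

```text
pics
{'clock': np.float64(0.0), 'joints': array([ 1.24 ,  0.478,  0.022,  1.556, -0.012,  1.109, -0.083]), 'qvel': array([-0.001, -0.   , -0.003, -0.001, -0.001, -0.   ,  0.001]), 'tau': array([ 0.0000e+00, -5.9645e+01,  1.6080e+00, -2.8119e+01,  1.2000e-02,
        9.0000e-03,  0.0000e+00]), 'tcp_pos': array([ 0.149, -0.658,  0.404]), 'orientation': array([-3.12e+00, -3.49e-01,  1.00e-03]), 'contact_force': array([ 0.111, -0.224, -0.396]), 'moment': array([-0.012, -0.039,  0.014]), 'gripper_force': np.float64(0.0), 'grip_width': np.float64(0.086)}
side {'fx': 394.0460435647031, 'fy': 394.0460435647031, 'cx': 273.2825759605296, 'cy': 208.9856489053039, 'rvec': array([ 0.1800555 , -2.84391844,  1.21084998]), 'tvec': array([0.49520738, 0.37611057, 0.63449969])}
top {'fx': 389.2813981015548, 'fy': 389.2813981015548, 'cx': 278.12824936240645, 'cy': 209.82599044656405, 'rvec': array([ 2.13912787, -2.17200466,  0.1300637 ]), 'tvec': array([-0.25619769,  0.57434582,  0.95220632])}
wrist {'fx': 327.66993461390246, 'fy': 327.66993461390246, 'cx': 278.81605804186506, 'cy': 211.81315838820836, 'rvec': array([-2.24337429,  1.79129632,  0.29806862]), 'tvec': array([-0.6747969 , -0.04200903,  0.38047785])}
```

View pics/side0.png

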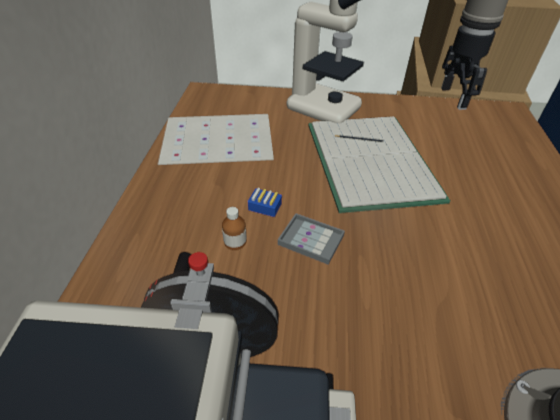

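View pics/top0.png

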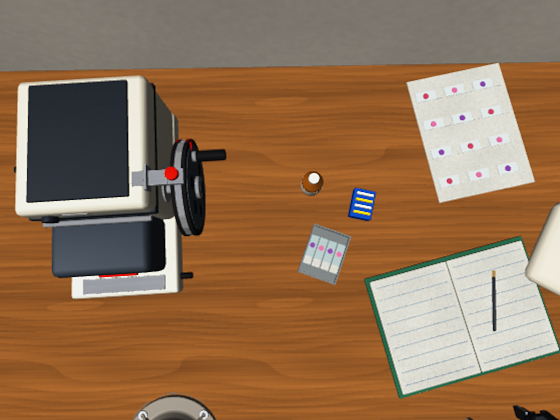

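The side view shows the knob at about (198,261), bottle (233,230), box (265,202) and tray (311,238). The top view shows the knob at (171,173), the wheel at about (188,187), the handle at (212,155), the bottle at (313,182) and the tray at (325,253).

```bash
cat > h.py <<'E'
from bench import r
import cv2,numpy as np
def cam(c):
    R=cv2.Rodrigues(np.array(c['rvec']))[0]; K=np.array([[c['fx'],0,c['cx']],[0,c['fy'],c['cy']],[0,0,1]])
    return K,R,-R.T@c['tvec']
def ray(c,uv):
    K,R,C=cam(c); return C,R.T@np.linalg.inv(K)@np.array([*uv,1.])
def onz(c,uv,z):
    C,d=ray(c,uv); return C+d*(z-C[2])/d[2]
def proj(c,P):
    K,R,C=cam(c); p=(np.atleast_2d(P)-C)@R.T@K.T; return p[:,:2]/p[:,2:]
def red(im,v=90):
    i=im.astype(int); return ((i[...,0]>v)&(i[...,1]<.35*i[...,0])&(i[...,2]<.35*i[...,0])).astype(np.uint8)
def blobs(m,a=5):
    n,l,s,c=cv2.connectedComponentsWithStats(m); return [(s[i,4],*np.round(c[i],1),*s[i,:4]) for i in range(1,n) if s[i,4]>a]
E
python3 - <<'E'
from h import *
for n in("side","top"):
    c=r.calibration(n); im=cv2.imread(f"pics/{n}0.png")[:,:,::-1]
    print(n,cam(c)[2])
    for b in blobs(red(im)):print(b, onz(c,b[1:3],.289).round(4))
c=r.calibration("top"); im=cv2.imread("pics/top0.png")[:,:,::-1].astype(int)
cr=((im.min(2)>150)).astype(np.uint8); print([b for b in blobs(cr,400)])
dk=(im.max(2)<60).astype(np.uint8); dk=cv2.morphologyEx(dk,cv2.MORPH_OPEN,np.ones((9,9)))
cs,_=cv2.findContours(dk,cv2.RETR_EXTERNAL,cv2.CHAIN_APPROX_NONE)
for k in cs:
    if cv2.contourArea(k)>2000:
        P=np.array([onz(c,p[0],.265)[:2] for p in k],np.float32); print(cv2.boundingRect(k),cv2.minAreaRect(P))
for p in [(133,78),(155,180),(18,212),(22,86),(135,178),(183,174)]: print(p,onz(c,p,.265).round(3))
cv2.imwrite("pics/topz.png",cv2.resize(cv2.imread("pics/top0.png")[60:310,10:240],None,fx=2.4,fy=2.4,interpolation=2))
E
```

```text
side [0.46954285 0.25701148 0.70905147]
(np.int32(268), np.float64(197.5), np.float64(261.0), np.int32(188), np.int32(253), np.int32(19), np.int32(18)) [ 0.6113 -0.0628  0.289 ]
top [ 0.44810861 -0.26755168  1.01480147]
(np.int32(6), np.float64(176.8), np.float64(140.0), np.int32(175), np.int32(139), np.int32(4), np.int32(3)) [ 0.6771 -0.0727  0.289 ]
(np.int32(17), np.float64(190.4), np.float64(144.9), np.int32(189), np.int32(142), np.int32(3), np.int32(8)) [ 0.667 -0.099  0.289]
(np.int32(138), np.float64(170.6), np.float64(172.7), np.int32(165), np.int32(166), np.int32(13), np.int32(14)) [ 0.6131 -0.062   0.289 ]
(np.int32(74), np.float64(117.4), np.float64(274.7), np.int32(99), np.int32(273), np.int32(38), np.int32(4)) [0.4227 0.0326 0.289 ]
[(np.int32(11650), np.float64(469.6), np.float64(132.3), np.int32(407), np.int32(63), np.int32(128), np.int32(140)), (np.int32(4811), np.float64(84.5), np.float64(155.6), np.int32(15), np.int32(76), np.int32(131), np.int32(140)), (np.int32(19847), np.float64(469.1), np.float64(312.2), np.int32(370), np.int32(205), np.int32(190), np.int32(189)), (np.int32(2703), np.float64(134.4), np.float64(275.7), np.int32(72), np.int32(217), np.int32(106), np.int32(81)), (np.int32(961), np.float64(323.4), np.float64(254.3), np.int32(302), np.int32(234), np.int32(43), np.int32(40))]
(28, 81, 100, 108) ((0.6971721649169922, 0.13280972838401794), (0.22236420214176178, 0.19891154766082764), 1.898398518562317)
(133, 78) [0.816 0.025 0.265]
(155, 180) [ 0.604 -0.025  0.265]
(18, 212) [0.545 0.241 0.265]
(22, 86) [0.803 0.25  0.265]
(135, 178) [0.609 0.015 0.265]
(183, 174) [ 0.616 -0.08   0.265]
```

View pics/topz.png

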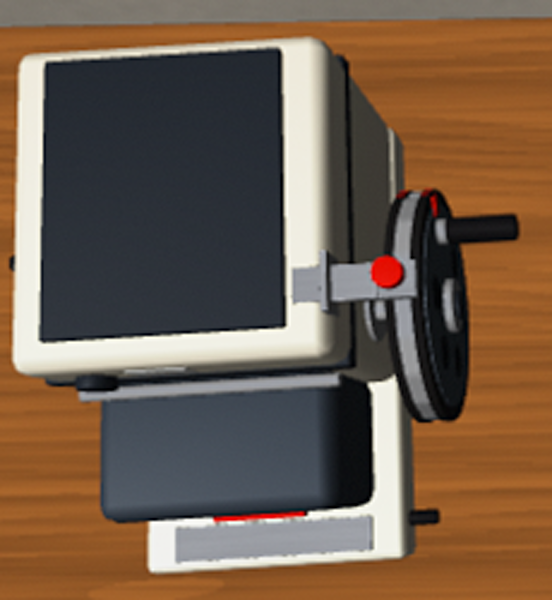

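The zoomed top view shows the knob at the bracket's end, the wheel plane slightly yawed, red flange marks near (177,140)/(190,145) and the handle tip at about (225,155). The knob comes out at (0.612,-0.0625) from both views, within 2 mm. Next I work out the approach shift.

```bash
cat >> h.py <<'E'
YAW=0.045; K0=np.array([.612,-.0625,0]); MX=np.array([np.cos(YAW),np.sin(YAW),0]); MY=np.array([-np.sin(YAW),np.cos(YAW),0])
def W(x,y,z): return K0+MX*x+MY*y+np.array([0,0,z])
def shift(target,o=None):
    o=o or r.get_obs(); R=cv2.Rodrigues(np.array(o['orientation']))[0]
    return R.T@(np.array(target)-o['tcp_pos']), np.arctan2(R[1,0],R[0,0])
E
python3 - <<'E'
from h import *
print(shift(W(-.048,0,.5)), W(-.048,0,.5))
E
```

```text
(array([ 0.53580623, -0.48722861, -0.09542887]), np.float64(0.22281508729492294)) [ 0.56404859 -0.06465927  0.5       ]
```

Request:
carry_out([
  [0,0,-0.05,0,0],
  [0.02,-0.02,-0.095,0,0],
  [0.055,-0.05,-0.095,0.03,0],
  [0.09,-0.082,-0.095,0.06,0],
  [0.125,-0.114,-0.095,0.09,0],
  [0.16,-0.146,-0.095,0.12,0],
  [0.195,-0.178,-0.095,0.15,0],
  [0.23,-0.21,-0.095,0.178,0],
], force=40)

```text
clock: 0.95
tcp_pos: [0.3277, -0.4008, 0.4996]
orientation: [3.141, 0.068, -0.0]
contact_force: [1.0, -0.3, 0.6]
grip_width: 0.0
gripper_force: 0.0
```

Run:
```python
from h import *
print(shift(W(-.048,0,.5)))
c=r.calibration("top")
# handle angle from free view
for k in range(4):
    o=r.get_obs(); im=r.grab_frame("top"); np.save(f"pics/t{k}.npy",im)
    d=(im.max(2)<75).astype(np.uint8); d[:, :150]=0; d[:, 260:]=0; d[:90]=0; d[270:]=0
    print(o['clock'],[b for b in blobs(d,30)],blobs(red(im),3))
```

```text
(array([ 0.25070857, -0.32556221, -0.00040914]), np.float64(0.04350808141014273))
0.95 [(np.int32(1654), np.float64(161.0), np.float64(134.2), np.int32(150), np.int32(90), np.int32(32), np.int32(80)), (np.int32(2025), np.float64(194.2), np.float64(192.8), np.int32(176), np.int32(139), np.int32(51), np.int32(131)), (np.int32(1468), np.float64(159.5), np.float64(223.6), np.int32(150), np.int32(184), np.int32(30), np.int32(86))] [(np.int32(139), np.float64(170.6), np.float64(172.8), np.int32(165), np.int32(166), np.int32(13), np.int32(14)), (np.int32(16), np.float64(189.8), np.float64(211.0), np.int32(189), np.int32(207), np.int32(3), np.int32(9)), (np.int32(11), np.float64(174.9), np.float64(210.6), np.int32(174), np.int32(209), np.int32(3), np.int32(4)), (np.int32(9), np.float64(185.9), np.float64(209.9), np.int32(185), np.int32(208), np.int32(3), np.int32(4)), (np.int32(9), np.float64(176.7), np.float64(217.6), np.int32(176), np.int32(216), np.int32(3), np.int32(4)), (np.int32(9), np.float64(187.3), np.float64(217.0), np.int32(186), np.int32(216), np.int32(4), np.int32(3)), (np.int32
[... 1980 characters left out ...]
int32(4), np.int32(5)), (np.int32(74), np.float64(117.4), np.float64(274.7), np.int32(99), np.int32(273), np.int32(38), np.int32(4))]
1.1 [(np.int32(1653), np.float64(160.9), np.float64(134.2), np.int32(150), np.int32(90), np.int32(31), np.int32(80)), (np.int32(3570), np.float64(179.7), np.float64(204.6), np.int32(150), np.int32(139), np.int32(75), np.int32(131))] [(np.int32(139), np.float64(170.6), np.float64(172.8), np.int32(165), np.int32(166), np.int32(13), np.int32(14)), (np.int32(17), np.float64(185.5), np.float64(175.2), np.int32(185), np.int32(171), np.int32(2), np.int32(9)), (np.int32(74), np.float64(117.4), np.float64(274.7), np.int32(99), np.int32(273), np.int32(38), np.int32(4))]
```

```bash
cat >> h.py <<'E'
def plate(im,c,ys=-.016):
    out=[]
    m=red(im,70)
    for b in blobs(m,2):
        if not(165<b[1]<235 and 120<b[2]<290): continue
        if abs(b[1]-170.6)<4 and abs(b[2]-172.7)<5: continue
        C,d=ray(c,b[1:3]); s=((W(0,ys,0)-C)@MY)/(d@MY); p=C+d*s-W(0,0,.14)
        x,z=p@MX,p[2]; out.append((b[0],b[1],b[2],round(np.hypot(x,z),4),round(np.arctan2(x,z),3)))
    return sorted(out,key=lambda q:-q[1])
E
python3 - <<'E'
from h import *
c=r.calibration("top")
print(plate(cv2.imread("pics/top0.png")[:,:,::-1],c)[:2])
for k in range(4): print(plate(np.load(f"pics/t{k}.npy"),c)[:2])
E
```

```text
[(np.int32(20), np.float64(190.3), np.float64(144.9), np.float64(0.0968), np.float64(1.087)), (np.int32(6), np.float64(187.2), np.float64(139.7), np.float64(0.1151), np.float64(0.879))]
[(np.int32(21), np.float64(189.9), np.float64(210.4), np.float64(0.0934), np.float64(-0.733)), (np.int32(12), np.float64(187.3), np.float64(216.7), np.float64(0.1228), np.float64(-0.693))]
[(np.int32(17), np.float64(187.8), np.float64(200.6), np.float64(0.0964), np.float64(-0.477)), (np.int32(14), np.float64(184.9), np.float64(205.1), np.float64(0.1256), np.float64(-0.472))]
[(np.int32(36), np.float64(184.8), np.float64(190.7), np.float64(0.1125), np.float64(-0.249)), (np.int32(9), np.float64(183.0), np.float64(185.0), np.float64(0.1239), np.float64(-0.151))]
[(np.int32(18), np.float64(185.5), np.float64(175.0), np.float64(0.0991), np.float64(0.066))]
```

Request:
carry_out([
  [0.03,-0.04,0,0,0],
  [0.06,-0.08,0,0,0],
  [0.09,-0.12,0,0,0],
  [0.12,-0.16,0,0,0],
  [0.155,-0.2,0,0,0],
  [0.19,-0.245,0,0,0],
  [0.22,-0.285,0,0,0],
  [0.25,-0.325,0,0,0],
])

```text
clock: 1.95
tcp_pos: [0.5575, -0.0759, 0.4995]
orientation: [3.14, 0.065, -0.0]
contact_force: [1.4, 0.1, 0.4]
grip_width: -0.0
gripper_force: 0.0
```

Run:
```python
from h import *
c=r.calibration("top"); o=r.get_obs(); print(o['clock'],o['tcp_pos'],o['contact_force'],shift(W(-.048,0,.5)))
ims=[]
for k in range(2):
    print(r.get_obs()['clock']); im=r.grab_frame("top"); ims.append(im); print(plate(im,c)[:3])
s=r.grab_frame("side"); w=r.grab_frame("wrist")
cv2.imwrite("pics/m1.png",np.vstack([np.hstack([cv2.resize(a,(400,300)) for a in p]) for p in ((ims[1],s),(w,w))])[:,:,::-1])
for n in ("side","wrist"): print(n,blobs(red(s if n=="side" else w,70),2))
```

```text
1.95 [ 0.55749994 -0.07587136  0.49947922] [1.35110957 0.1493562  0.44898383] (array([ 0.00700503, -0.01093235, -0.00052941]), np.float64(0.041218940976338374))
1.95
[(np.int32(14), np.float64(201.5), np.float64(227.0), np.float64(0.0998), np.float64(-2.063))]
2.0
[(np.int32(16), np.float64(199.6), np.float64(229.4), np.float64(0.0983), np.float64(-1.815)), (np.int32(3), np.float64(197.0), np.float64(235.0), np.float64(0.1104), np.float64(-1.507))]
side [(np.int32(259), np.float64(197.8), np.float64(261.1), np.int32(189), np.int32(253), np.int32(18), np.int32(18))]
wrist [(np.int32(1713), np.float64(263.6), np.float64(156.6), np.int32(241), np.int32(133), np.int32(46), np.int32(47)), (np.int32(41), np.float64(287.9), np.float64(233.6), np.int32(286), np.int32(226), np.int32(4), np.int32(14))]
```

View pics/m1.png

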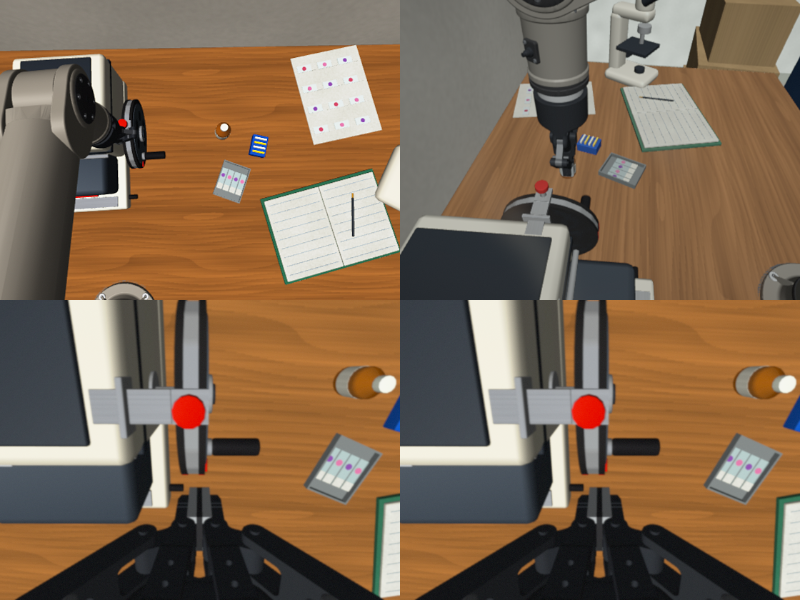

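The top view still sees the wheel past the arm (plate at about (200,229)); the side and wrist views show the fingers in front of the bracket. Speed is about 4.9 rad/s. Next I lower to a hover just above the rim.

Request:
carry_out([
  [0,0,0.02,0,0],
  [0,0,0.04,0,0],
  [0,0,0.055,0,0],
  [0,0,0.065,0,0],
  [0,0,0.072,0,0],
  [0,0,0.074,0,0],
  [0,0,0.074,0,0],
  [0,0,0.074,0,0],
])

```text
clock: 2.95
tcp_pos: [0.5568, -0.0753, 0.4264]
orientation: [3.141, 0.07, 0.002]
contact_force: [-0.2, 0.7, 0.9]
grip_width: -0.0003
gripper_force: 0.0
```

```bash
cat > m.py <<'E'
from h import *
import sys
def meas(n=4,cams=("top",)):
    c=r.calibration("top"); T=[];A=[];F=[]
    for k in range(n):
        o=r.get_obs(); F.append(o['contact_force']); im=r.grab_frame("top"); p=[q for q in plate(im,c) if .075<q[3]<.108]
        if p: T.append(o['clock']);A.append(p[0][4])
        else: print('none',plate(im,c))
    A=np.unwrap(A); 
    print('t',np.round(T,3),'th',np.round(A,3),'w',round(np.polyfit(T,A,1)[0],3) if len(T)>1 else None)
    print('tcp',o['tcp_pos'].round(4),'F',np.mean(F,0).round(2),np.std(F,0).round(2))
if __name__=="__main__": meas(int(sys.argv[1]))
E
python3 m.py 4; python3 -c "
from h import *
w=r.grab_frame('wrist');cv2.imwrite('pics/w2.png',w[:,:,::-1]);o=r.get_obs();print(o['clock'],shift(W(-.048,0,.42)))"
```

```text
none []
none []
none []
t [3.1] th [-2.713] w None
tcp [ 0.5567 -0.0751  0.4263] F [-0.07  0.38  0.01] [0.23 0.5  0.54]
3.2 (array([ 0.00788111, -0.01013575,  0.00607087]), np.float64(0.044898932258299))
```

View pics/w2.png

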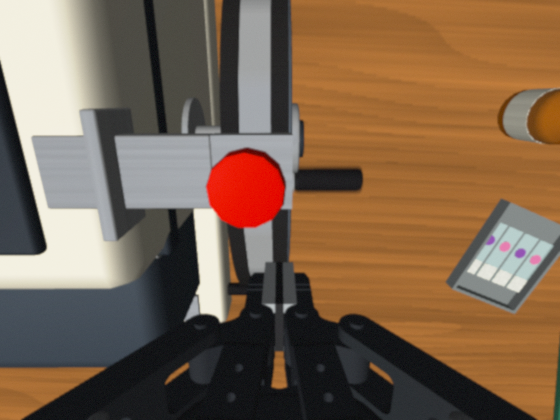

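The wrist view shows the rim centre at about column 260 against the fingers at 279. The closed tips look only ~12 mm wide, so they could drop into the groove. I open them to 16 mm so each finger sits on a rubber ring, and centre them.

Request:
carry_out([
  [0.004,-0.005,0,0,0.016],
  [0.008,-0.01,0,0,0.016],
  [0.008,-0.01,0,0,0.016],
  [0.008,-0.01,0,0,0.016],
  [0.008,-0.01,0,0,0.016],
  [0.008,-0.01,0,0,0.016],
  [0.008,-0.01,0,0,0.016],
  [0.008,-0.01,0,0,0.016],
])

```text
clock: 4.0
tcp_pos: [0.564, -0.065, 0.4257]
orientation: [3.141, 0.07, 0.0]
contact_force: [0.3, -0.1, 0.3]
grip_width: 0.0162
gripper_force: 0.0
```

```bash
python3 m.py 4; python3 -c "
from h import *
w=r.grab_frame('wrist');t=r.grab_frame('top');s=r.grab_frame('side')
cv2.imwrite('pics/w3.png',np.hstack([w[100:400,180:340],cv2.resize(t[110:290,130:250],(200,300)),s[150:350,100:300][:, :].repeat(3,0)[:600:2].repeat(1,1)])[:,:,::-1]);o=r.get_obs();print(o['clock'],o['grip_width'],shift(W(-.048,0,.42)))"
```

```text
none [(np.int32(7), np.float64(201.4), np.float64(161.7), np.float64(0.1087), np.float64(2.338))]
t [4.   4.05 4.1 ] th [1.641 1.891 2.119] w 4.78
tcp [ 0.5641 -0.0649  0.4257] F [ 0.07 -0.38  0.19] [0.33 0.51 0.28]
4.35 0.016377549843818066 (array([-3.29506330e-05, -2.23294617e-04,  5.71116767e-03]), np.float64(0.04479231131461921))
```

View pics/w3.png

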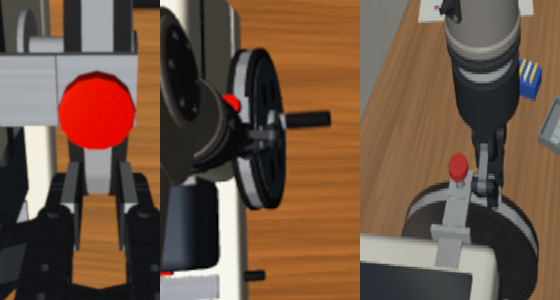

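The fingers straddle the groove, one over each rubber ring. I probe down gently with dips and retract at the end.

Request:
carry_out([
  [0,0,0.002,0,0.016],
  [0,0,0.004,0,0.016],
  [0,0,0.005,0,0.016],
  [0,0,0.006,0,0.016],
  [0,0,0.0065,0,0.016],
  [0,0,0.007,0,0.016],
  [0,0,0.007,0,0.016],
  [0,0,0.007,0,0.016],
])

```text
clock: 5.15
tcp_pos: [0.5641, -0.0648, 0.4187]
orientation: [3.141, 0.07, 0.0]
contact_force: [0.4, 1.1, -0.3]
grip_width: 0.016
gripper_force: 0.0
```

```bash
python3 m.py 4
```

```text
t [5.15 5.2  5.25 5.3 ] th [0.808 1.039 1.261 1.488] w 4.524
tcp [ 0.5641 -0.0649  0.4188] F [-0.06  0.44 -0.15] [0.44 0.52 0.24]
```

Request:
carry_out([
  [0,0,0.0005,0,0.016],
  [0,0,0.001,0,0.016],
  [0,0,0.0013,0,0.016],
  [0,0,0.0016,0,0.016],
  [0,0,0.0018,0,0.016],
  [0,0,0.002,0,0.016],
  [0,0,0.002,0,0.016],
  [0,0,0.002,0,0.016],
])

```text
clock: 6.15
tcp_pos: [0.5641, -0.0649, 0.4167]
orientation: [3.141, 0.07, -0.0]
contact_force: [-0.4, -0.4, 0.1]
grip_width: 0.016
gripper_force: 0.0
```

```bash
python3 m.py 4
```

```text
none [(np.int32(42), np.float64(187.5), np.float64(209.8), np.float64(0.1111), np.float64(-0.613)), (np.int32(12), np.float64(175.8), np.float64(214.6), np.float64(0.201), np.float64(-0.432)), (np.int32(11), np.float64(174.5), np.float64(207.8), np.float64(0.2035), np.float64(-0.366))]
none []
t [6.15 6.3 ] th [-0.817 -0.139] w 4.52
tcp [ 0.5641 -0.0649  0.4167] F [-0.31 -0.23 -0.18] [0.21 0.11 0.41]
```

Request:
carry_out([
  [0,0,0.0003,0,0.016],
  [0,0,0.0006,0,0.016],
  [0,0,0.0008,0,0.016],
  [0,0,0.001,0,0.016],
  [0,0,0.0012,0,0.016],
  [0,0,0.0013,0,0.016],
  [0,0,0.0013,0,0.016],
  [0,0,0.0013,0,0.016],
])

```text
clock: 7.15
tcp_pos: [0.5641, -0.0649, 0.4154]
orientation: [3.141, 0.07, -0.0]
contact_force: [0.5, 0.2, 0.4]
grip_width: 0.0159
gripper_force: 0.0
```

```bash
python3 m.py 4
```

```text
t [7.15 7.2  7.25 7.3 ] th [-2.582 -2.378 -2.155 -1.929] w 4.364
tcp [ 0.5641 -0.0649  0.4154] F [-0.1  -0.12  0.13] [0.67 0.34 0.38]
```

Request:
carry_out([
  [0,0,0.0002,0,0.016],
  [0,0,0.0004,0,0.016],
  [0,0,0.0006,0,0.016],
  [0,0,0.0008,0,0.016],
  [0,0,0.001,0,0.016],
  [0,0,0.001,0,0.016],
  [0,0,0.001,0,0.016],
  [0,0,0.001,0,0.016],
])

```text
clock: 8.15
tcp_pos: [0.5642, -0.0649, 0.4146]
orientation: [3.141, 0.07, 0.001]
contact_force: [0.4, -0.4, 2.0]
grip_width: 0.016
gripper_force: 0.9
```

```bash
python3 m.py 4
```

```text
t [8.15 8.2  8.25 8.3 ] th [1.354 1.456 1.565 1.673] w 2.132
tcp [ 0.5642 -0.0648  0.4145] F [0.3  0.01 1.47] [0.37 0.67 0.32]
```

Contact at TCP z ≈ 0.4150; it is already down to ~2 rad/s. I lift 1.2 mm and measure.

Request:
carry_out([
  [0,0,-0.0012,0,0.016],
  [0,0,-0.0012,0,0.016],
  [0,0,-0.0012,0,0.016],
  [0,0,-0.0012,0,0.016],
  [0,0,-0.0012,0,0.016],
  [0,0,-0.0012,0,0.016],
  [0,0,-0.0012,0,0.016],
  [0,0,-0.0012,0,0.016],
])

```text
clock: 9.15
tcp_pos: [0.5641, -0.0649, 0.4156]
orientation: [3.141, 0.07, -0.0]
contact_force: [-0.1, 0.5, 0.1]
grip_width: 0.0163
gripper_force: 0.0
```

```bash
python3 m.py 5
```

```text
none []
none []
none []
none []
none []
t [] th [] w None
tcp [ 0.5641 -0.0649  0.4156] F [0.33 0.16 0.1 ] [0.31 0.47 0.15]
```

Request:
carry_out([
  [0,0,0,0,0.016],
  [0,0,0,0,0.016],
  [0,0,0,0,0.016],
  [0,0,0,0,0.016],
  [0,0,0,0,0.016],
  [0,0,0,0,0.016],
  [0,0,0,0,0.016],
  [0,0,0,0,0.016],
])

```text
clock: 10.2
tcp_pos: [0.5641, -0.0649, 0.4156]
orientation: [3.141, 0.07, 0.0]
contact_force: [-0.5, -0.6, -0.5]
grip_width: 0.0161
gripper_force: 0.0
```

```bash
python3 m.py 6
```

```text
t [10.2  10.25 10.3  10.35 10.4  10.45] th [-2.439 -2.387 -2.313 -2.261 -2.229 -2.162] w 1.092
tcp [ 0.5641 -0.0649  0.4156] F [-0.07 -0.2  -0.07] [0.74 0.5  0.41]
```

Request:
carry_out([
  [0,0,0,0,0.016],
  [0,0,0,0,0.016],
  [0,0,0,0,0.016],
  [0,0,0,0,0.016],
  [0,0,0,0,0.016],
  [0,0,0,0,0.016],
  [0,0,0,0,0.016],
  [0,0,0,0,0.016],
])

```text
clock: 11.3
tcp_pos: [0.5641, -0.0649, 0.4156]
orientation: [3.141, 0.07, -0.0]
contact_force: [-0.2, 0.5, -0.3]
grip_width: 0.016
gripper_force: 0.0
```

Run:
```python
from h import *
c=r.calibration("top"); T=[];A=[]
for k in range(14):
    t=r.get_obs()['clock']; p=[q for q in plate(r.grab_frame("top"),c) if .08<q[3]<.106]
    if p: T.append(t);A.append(p[0][4])
    if p and p[0][4]>-.65: break
print(np.round(T,2),np.round(A,3),np.polyfit(T,A,1)[0],r.get_obs()['clock'])
```

```text
[11.3  11.35 11.4  11.45 11.5  11.55 11.6  11.65 11.7  11.75 11.8 ] [-1.251 -1.116 -1.069 -1.077 -1.026 -0.968 -0.829 -0.857 -0.742 -0.745
 -0.631] 1.1276363636363647 11.85
```

Request:
carry_out([
  [0,0,0,0,0.016],
  [0,0,0,0,0.016],
  [0,0,0,0,0.016],
  [0,0,0.0018,0,0.016],
  [0,0,0.0018,0,0.016],
  [0,0,0.0018,0,0.016],
  [0,0,0.0018,0,0.016],
  [0,0,0.0018,0,0.016],
])

```text
clock: 12.65
tcp_pos: [0.5639, -0.0649, 0.4137]
orientation: [3.141, 0.07, -0.001]
contact_force: [-0.7, -0.5, 2.5]
grip_width: 0.0159
gripper_force: 1.5
```

```bash
python3 m.py 3
python3 - <<'E'
from h import *
t=r.grab_frame("top"); c=r.calibration("top"); print(plate(t,c)); w=r.grab_frame("wrist"); s=r.grab_frame("side")
print('w',blobs(red(w,70),2)); print('s',blobs(red(s,70),2))
z=lambda a:cv2.resize(a,(400,300),interpolation=2)
cv2.imwrite("pics/m4.png",np.vstack([np.hstack([z(t[120:240,130:290]),z(s[200:350,100:300])]),np.hstack([z(w[60:360,120:520]),z(w)])])[:,:,::-1])
E
```

```text
t [12.65 12.7  12.75] th [-0.157 -0.157 -0.157] w 0.0
tcp [ 0.564  -0.0649  0.4138] F [-0.66  0.19  2.8 ] [0.06 0.48 0.46]
[(np.int32(5), np.float64(186.6), np.float64(185.8), np.float64(0.0933), np.float64(-0.157)), (np.int32(6), np.float64(182.5), np.float64(184.3), np.float64(0.1276), np.float64(-0.142))]
w [(np.int32(5779), np.float64(276.1), np.float64(223.9), np.int32(234), np.int32(180), np.int32(86), np.int32(86))]
s [(np.int32(259), np.float64(197.8), np.float64(261.1), np.int32(189), np.int32(253), np.int32(18), np.int32(18)), (np.int32(3), np.float64(210.0), np.float64(287.0), np.int32(210), np.int32(286), np.int32(1), np.int32(3)), (np.int32(11), np.float64(221.2), np.float64(288.9), np.int32(220), np.int32(287), np.int32(3), np.int32(5))]
```

View pics/m4.png

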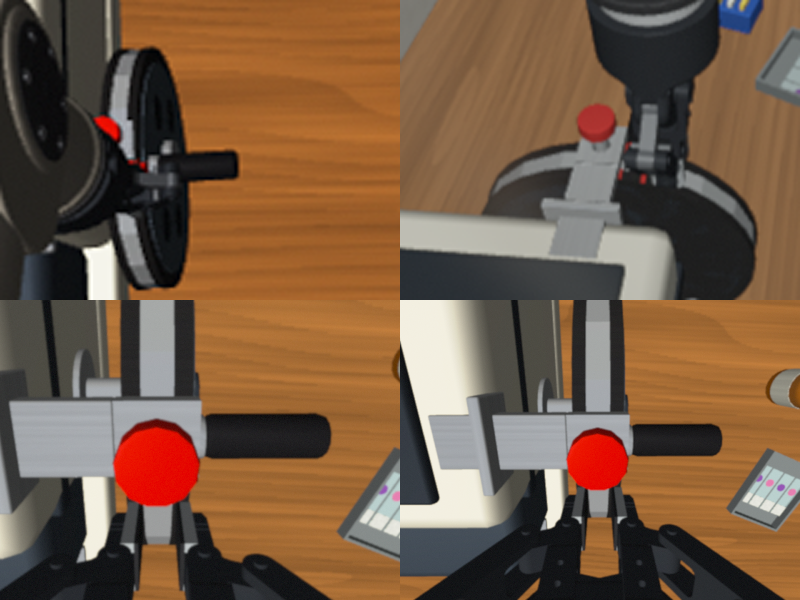

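The wheel is stopped: the plate reads −0.157 rad (partly hidden) and the handle sits slightly before the top in the wrist view, at about (406,195). I measure its offset relative to the knob in the same wrist image.

```bash
cat > off.py <<'E'
from h import *
def off():
    c=r.calibration("wrist"); w=r.grab_frame("wrist").astype(int)
    kb=max(blobs(red(w.astype(np.uint8),70),50)); k=onz(c,kb[1:3],.293)
    d=(w.max(2)<60).astype(np.uint8); 
    u0=int(kb[1]+60); b=np.zeros_like(d); b[120:270,u0:u0+160]=d[120:270,u0:u0+160]
    b=cv2.morphologyEx(b,cv2.MORPH_OPEN,np.ones((9,9))); q=max(blobs(b,100))
    th=0
    for _ in range(4):
        p=onz(c,q[1:3],.14+.072*np.cos(th)); x=(p-k)@MX; th=np.arcsin(x/.072)
    print(r.get_obs()['clock'],'knob',k.round(4),'handle',q,p.round(4),'dx',round(x,4),'th',round(th,4),'rim mm',round(th*107,1))
    return k
if __name__=="__main__":
    off()
    for n,px in(("side",[(210,287),(221.2,288.9)]),("top",[(182.5,184.3),(186.6,185.8)])):
        c=r.calibration(n)
        for p in px:
            q=onz(c,p,.248)-K0; print(n,p,'x,y',round(q@MX,4),round(q@MY,4))
E
python3 off.py
```

```text
13.0 knob [ 0.6128 -0.0625  0.293 ] handle (np.int32(4905), np.float64(391.3), np.float64(195.5), np.int32(336), np.int32(174), np.int32(114), np.int32(44)) [ 0.6007 -0.1254  0.2104] dx -0.015 th -0.2092 rim mm -22.4
side (210, 287) x,y -0.0158 0.012
side (221.2, 288.9) x,y -0.032 0.0138
top (182.5, 184.3) x,y -0.0142 -0.0116
top (186.6, 185.8) x,y -0.0178 -0.0197
```

The hole is ~23 mm short of the lock point (handle −22, side marks −24). I coax it forward in two short strokes along the rim arc.

Request:
carry_out([
  [0.001,0,-0.0003,0,0.016],
  [0.003,0,-0.001,0,0.016],
  [0.0055,0,-0.0018,0,0.016],
  [0.008,0,-0.0025,0,0.016],
  [0.0105,0,-0.0032,0,0.016],
  [0.012,0,-0.0035,0,0.016],
  [0.012,0,-0.0035,0,0.016],
  [0.012,0,-0.0035,0,0.016],
])

```text
clock: 13.8
tcp_pos: [0.5761, -0.0643, 0.4173]
orientation: [3.141, 0.07, -0.0]
contact_force: [-1.2, -0.4, 3.3]
grip_width: 0.0159
gripper_force: 2.2
```

```bash
python3 off.py|head -1; python3 m.py 3; python3 -c "
from h import *
print(blobs(red(r.grab_frame('side'),70),2)[1:])"
```

```text
13.85 knob [ 0.6131 -0.0624  0.293 ] handle (np.int32(4629), np.float64(389.5), np.float64(200.9), np.int32(336), np.int32(180), np.int32(111), np.int32(43)) [ 0.6089 -0.1252  0.2117] dx -0.007 th -0.098 rim mm -10.5
t [13.85 13.9  13.95] th [-0.023 -0.023 -0.023] w 0.0
tcp [ 0.5759 -0.0644  0.4172] F [-1.04  0.34  3.93] [0.75 0.81 0.53]
[(np.int32(10), np.float64(212.5), np.float64(287.0), np.int32(212), np.int32(285), np.int32(2), np.int32(5))]
```

Request:
carry_out([
  [-0.0005,0,-0.0015,0,0.016],
  [-0.001,0,-0.003,0,0.016],
  [-0.006,0,-0.003,0,0.016],
  [-0.012,0,-0.003,0,0.016],
  [-0.012,0,0.0005,0,0.016],
  [-0.012,0,0.002,0,0.016],
  [-0.012,0,0.003,0,0.016],
  [-0.012,0,0.0036,0,0.016],
])

```text
clock: 14.85
tcp_pos: [0.5642, -0.0649, 0.4138]
orientation: [3.141, 0.07, 0.0]
contact_force: [-1.2, -0.2, 3.6]
grip_width: 0.0163
gripper_force: 1.7
```

```bash
python3 off.py; python3 m.py 2; python3 -c "
from h import *
print(blobs(red(r.grab_frame('side'),70),2)[1:])"
```

```text
14.9 knob [ 0.6128 -0.0625  0.293 ] handle (np.int32(5064), np.float64(393.1), np.float64(183.4), np.int32(336), np.int32(162), np.int32(118), np.int32(44)) [ 0.6078 -0.1249  0.2116] dx -0.0078 th -0.1084 rim mm -11.6
side (210, 287) x,y -0.0158 0.012
side (221.2, 288.9) x,y -0.032 0.0138
top (182.5, 184.3) x,y -0.0142 -0.0116
top (186.6, 185.8) x,y -0.0178 -0.0197
t [14.9  14.95] th [-0.093 -0.093] w 0.0
tcp [ 0.5642 -0.0649  0.4139] F [-0.6 -0.3  2.8] [0.52 0.45 0.45]
[(np.int32(8), np.float64(213.5), np.float64(287.5), np.int32(213), np.int32(286), np.int32(2), np.int32(4))]
```

Request:
carry_out([
  [0.001,0,-0.0003,0,0.016],
  [0.003,0,-0.001,0,0.016],
  [0.0055,0,-0.0018,0,0.016],
  [0.008,0,-0.0025,0,0.016],
  [0.0105,0,-0.0032,0,0.016],
  [0.0115,0,-0.0034,0,0.016],
  [0.0115,0,-0.0034,0,0.016],
  [0.0115,0,-0.0034,0,0.016],
])

```text
clock: 15.85
tcp_pos: [0.5755, -0.0644, 0.4171]
orientation: [3.141, 0.07, -0.0]
contact_force: [-0.6, -0.7, 5.2]
grip_width: 0.0155
gripper_force: 2.2
```

```bash
python3 off.py|head -1
python3 - <<'E'
from h import *
c=r.calibration("top"); t=r.grab_frame("top"); s=r.grab_frame("side"); cs=r.calibration("side")
for b in plate(t,c): print('top',b[:3],[round(float((onz(c,b[1:3],.248)-K0)@a),4) for a in (MX,MY)])
for b in blobs(red(s,70),1): print('side',b[:3],[round(float((onz(cs,b[1:3],.248)-K0)@a),4) for a in (MX,MY)])
z=lambda a:cv2.resize(a,(400,400),interpolation=2)
cv2.imwrite("pics/m5.png",np.hstack([z(t[135:215,150:230]),z(s[245:325,160:240])])[:,:,::-1])
E
```

```text
15.9 knob [ 0.6131 -0.0624  0.293 ] handle (np.int32(4875), np.float64(391.0), np.float64(188.4), np.int32(336), np.int32(167), np.int32(114), np.int32(44)) [ 0.6156 -0.1247  0.212 ] dx -0.0003 th -0.004 rim mm -0.4
top (np.int32(14), np.float64(185.3), np.float64(175.9)) [0.0026, -0.0177]
side (np.int32(263), np.float64(197.9), np.float64(261.1)) [0.011, -0.0319]
```

View pics/m5.png

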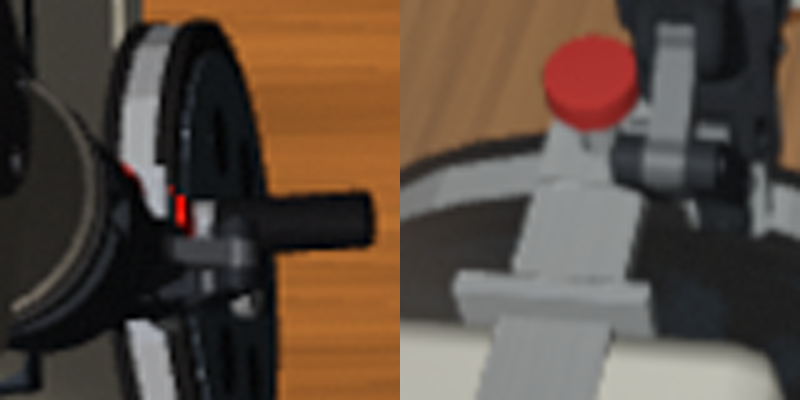

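Run:
```python
from h import *
c=r.calibration("top")
def th(px,rad,yoff):
    t=-.3
    for _ in range(9):
        p=onz(c,px,.14+rad*np.cos(t))-K0; t=np.arcsin(np.clip(p@MX/rad,-1,1))
    return round(t,4),round(p@MY,4)
for m,pl in (([(184,197.3),(172.8,198.1),(173.8,206),(185,205.5)],(187.8,200.5)),([(189.8-3.9,209.9),(174.9,210.6),(176.7,217.6),(187.3,217)],(189.8,211))):
    print('marks',th(np.mean(m,0),.11,0),[th(q,.11,0) for q in m],'plate',[th(pl,R,0) for R in(.095,.098,.101)])
print('now',[th((185.3,175.9),R,0) for R in(.095,.098,.101)], 'knob', onz(c,(170.6,172.7),.289))
```

```text
marks (np.float64(-0.4478), np.float64(-0.0011)) [(np.float64(-0.3704), np.float64(-0.0125)), (np.float64(-0.3727), np.float64(0.0101)), (np.float64(-0.5247), np.float64(0.0105)), (np.float64(-0.5281), np.float64(-0.0122))] plate [(np.float64(-0.4792), np.float64(-0.0157)), (np.float64(-0.4691), np.float64(-0.0164)), (np.float64(-0.4597), np.float64(-0.0171))]
marks (np.float64(-0.6951), np.float64(-0.0014)) [(np.float64(-0.6183), np.float64(-0.0124)), (np.float64(-0.6192), np.float64(0.01)), (np.float64(-0.776), np.float64(0.0096)), (np.float64(-0.7769), np.float64(-0.0122))] plate [(np.float64(-0.7375), np.float64(-0.0159)), (np.float64(-0.7166), np.float64(-0.0168)), (np.float64(-0.6972), np.float64(-0.0176))]
now [(np.float64(0.059), np.float64(-0.0146)), (np.float64(0.0501), np.float64(-0.0153)), (np.float64(0.0417), np.float64(-0.016))] knob [ 0.61309412 -0.06196311  0.289     ]
```

The handle says −0.4 mm. The top-view plate, once corrected, says about +2.7 mm. Both are inside the 4 mm capture. I lift off and verify unobstructed.

Request:
carry_out([
  [-0.0003,0,-0.001,0,0.016],
  [-0.001,0,-0.003,0,0.016],
  [-0.002,0,-0.01,0,0.016],
  [-0.002,0,-0.025,0,0.016],
  [-0.002,0,-0.045,0,0],
  [-0.002,0,-0.065,0,0],
  [-0.002,0,-0.075,0,0],
  [-0.002,0,-0.075,0,0],
])

```text
clock: 16.8
tcp_pos: [0.5739, -0.0643, 0.4943]
orientation: [3.14, 0.07, 0.006]
contact_force: [0.3, -0.1, -0.3]
grip_width: -0.0001
gripper_force: 0.0
```

```bash
python3 off.py|head -1
python3 - <<'E'
from h import *
c=r.calibration("top"); t=r.grab_frame("top"); s=r.grab_frame("side"); cs=r.calibration("side")
print('top',plate(t,c))
print('side',blobs(red(s,60),1))
w=r.grab_frame("wrist"); cw=r.calibration("wrist"); print(r.get_obs()['clock'])
for b in blobs(red(w,60),2): print('wrist',b,[round(float((onz(cw,b[1:3],.238)-K0)@a),4) for a in (MX,MY)])
print(shift(W(.001,0,.48)))
z=lambda a:cv2.resize(a,(400,400),interpolation=2)
cv2.imwrite("pics/m6.png",np.hstack([z(t[135:215,150:230]),z(w[60:360,130:430])])[:,:,::-1])
E
```

```text
16.85 knob [ 0.6123 -0.0625  0.293 ] handle (np.int32(1810), np.float64(366.4), np.float64(163.2), np.int32(337), np.int32(148), np.int32(61), np.int32(31)) [ 0.6151 -0.1309  0.212 ] dx -0.0003 th -0.0044 rim mm -0.5
top []
side [(np.int32(267), np.float64(198.0), np.float64(261.0), np.int32(189), np.int32(253), np.int32(19), np.int32(18))]
17.0
wrist (np.int32(1782), np.float64(277.2), np.float64(188.1), np.int32(254), np.int32(164), np.int32(47), np.int32(48)) [-0.0142, 0.0003]
wrist (np.int32(3), np.float64(305.0), np.float64(178.0), np.int32(305), np.int32(177), np.int32(1), np.int32(3)) [-0.007, -0.019]
(array([ 0.03976428, -0.00026491,  0.01095968]), np.float64(0.04485271377483536))
```

View pics/m6.png

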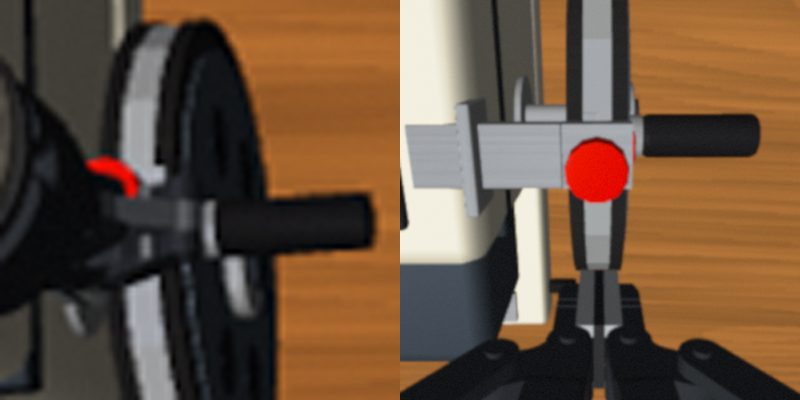

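The wheel hasn't moved: the handle still reads −0.5 mm. I go over the knob.

Request:
carry_out([
  [0.01,0,0,0,0],
  [0.025,0,0,0,0],
  [0.036,0,0,0,0],
  [0.04,0,0,0,0],
  [0.04,0,0.006,0,0],
  [0.04,0,0.012,0,0],
  [0.04,0,0.015,0,0],
  [0.04,0,0.015,0,0],
])

```text
clock: 17.8
tcp_pos: [0.613, -0.0628, 0.4763]
orientation: [3.141, 0.07, -0.002]
contact_force: [0.3, 0.1, 0.5]
grip_width: -0.0002
gripper_force: 0.0
```

Run:
```python
from h import *
print(r.get_obs()['clock'],r.get_obs()['tcp_pos'],r.get_obs()['contact_force'],shift(W(.001,0,.468)))
w=r.grab_frame("wrist"); s=r.grab_frame("side")
print('w',blobs(red(w,60),20),'s',blobs(red(s,60),20))
```

```text
17.8 [ 0.6130425  -0.06276434  0.47632743] [0.27513045 0.05763298 0.47575644] (array([-1.75267978e-05, -3.11679858e-04,  8.32743753e-03]), np.float64(0.04469117534611315))
w [(np.int32(870), np.float64(276.3), np.float64(256.9), np.int32(254), np.int32(242), np.int32(47), np.int32(32))] s [(np.int32(207), np.float64(198.1), np.float64(262.6), np.int32(189), np.int32(254), np.int32(19), np.int32(17))]
```

Request:
carry_out([
  [0,0,0.003,0,0],
  [0,0,0.006,0,0],
  [0,0,0.008,0,0],
  [0,0,0.0095,0,0],
  [0,0,0.011,0,0],
  [0,0,0.0125,0,0],
  [0,0,0.0125,0,0],
  [0,0,0.0125,0,0],
])

```text
clock: 18.7
tcp_pos: [0.6135, -0.0627, 0.4646]
orientation: [3.141, 0.07, -0.0]
contact_force: [-1.1, -0.4, 2.3]
grip_width: 0.0001
gripper_force: 1.1
```

Run:
```python
from h import *
print(r.get_obs()['clock'],r.get_obs()['tcp_pos'],r.get_obs()['contact_force'])
s=r.grab_frame("side")
print('s',blobs(red(s,60),20))
```

```text
18.7 [ 0.61350756 -0.06267694  0.46456096] [-1.05022481 -0.36797769  2.26844097]
s [(np.int32(138), np.float64(198.9), np.float64(265.9), np.int32(190), np.int32(257), np.int32(18), np.int32(15))]
```

Request:
carry_out([
  [0,0,0.001,0,0],
  [0,0,0.002,0,0],
  [0,0,0.003,0,0],
  [0,0,0.004,0,0],
  [0,0,0.005,0,0],
  [0,0,0.0055,0,0],
  [0,0,0.006,0,0],
  [0,0,0.006,0,0],
])

```text
clock: 19.55
tcp_pos: [0.6135, -0.0627, 0.4585]
orientation: [3.141, 0.07, -0.0]
contact_force: [-2.4, 0.1, 2.6]
grip_width: -0.0001
gripper_force: 1.3
```

Past the groove depth with only ~3 N, so the nose is in the hole. I continue to the stop.

Request:
carry_out([
  [0,0,0.001,0,0],
  [0,0,0.002,0,0],
  [0,0,0.003,0,0],
  [0,0,0.004,0,0],
  [0,0,0.005,0,0],
  [0,0,0.0055,0,0],
  [0,0,0.006,0,0],
  [0,0,0.006,0,0],
])

```text
clock: 20.35
tcp_pos: [0.6136, -0.0626, 0.4526]
orientation: [3.141, 0.07, 0.0]
contact_force: [-2.0, 0.6, 2.4]
grip_width: 0.0003
gripper_force: 1.5
```

Still only friction. I continue in 0.5 mm steps until the stop is felt.

Request:
carry_out([
  [0,0,0.0003,0,0],
  [0,0,0.0006,0,0],
  [0,0,0.0009,0,0],
  [0,0,0.0012,0,0],
  [0,0,0.0015,0,0],
  [0,0,0.0015,0,0],
  [0,0,0.0015,0,0],
  [0,0,0.0015,0,0],
])

```text
clock: 21.15
tcp_pos: [0.6135, -0.0626, 0.4525]
orientation: [3.14, 0.07, 0.002]
contact_force: [-4.7, -0.2, 10.4]
grip_width: -0.0002
gripper_force: 5.2
```

Firm stop at TCP z 0.4525, which is the knob top at 0.279. I lift away.

Request:
carry_out([
  [0,0,-0.001,0,0],
  [0,0,-0.004,0,0],
  [0,0,-0.012,0,0],
  [0,0,-0.03,0,0],
  [0,0,-0.05,0,0],
  [-0.02,0,-0.07,0,0],
  [-0.05,0,-0.08,0,0],
  [-0.06,0,-0.08,0,0],
])

```text
clock: 21.95
tcp_pos: [0.5524, -0.0652, 0.5334]
orientation: [3.14, 0.07, 0.005]
contact_force: [-0.4, 0.2, 0.7]
grip_width: 0.0001
gripper_force: 0.0
```

```bash
python3 - <<'E'
from h import *
s=r.grab_frame("side"); w=r.grab_frame("wrist"); cs=r.calibration("side"); cw=r.calibration("wrist")
for n,im,c in(("side",s,cs),("wrist",w,cw)):
    b=max(blobs(red(im,60),20)); print(n,b,'expected px home/raised',proj(c,[W(.001,0,.273),W(.001,0,.289)]).round(1).tolist())
o=r.get_obs(); print(o['clock'],o['tcp_pos'],o['contact_force'])
E
python3 off.py | head -1
```

```text
side (np.int32(243), np.float64(199.4), np.float64(268.1), np.int32(191), np.int32(260), np.int32(18), np.int32(17)) expected px home/raised [[197.7, 268.3], [196.2, 261.0]]
wrist (np.int32(1063), np.float64(277.2), np.float64(136.4), np.int32(259), np.int32(118), np.int32(37), np.int32(37)) expected px home/raised [[277.1, 136.2], [277.1, 138.8]]
22.05 [ 0.55284007 -0.06544371  0.53162927] [-0.20124649 -0.21919722 -0.24200537]
22.1 knob [ 0.6139 -0.0625  0.293 ] handle (np.int32(1125), np.float64(360.0), np.float64(131.3), np.int32(337), np.int32(120), np.int32(48), np.int32(24)) [ 0.6141 -0.1335  0.2119] dx -0.003 th -0.0414 rim mm -4.4
```

Both views match the knob's home height, and the hand is clear. I hand in.

```bash
python3 -c "
from bench import r
print(r.hand_in())"
```

```text
the job is handed in; nothing more can be done
None
```

I braked the flywheel about 23 mm short of the lock point, coaxed it under the bolt in two fingertip strokes, pressed the bolt home to its stop, withdrew the hand and handed the job in; no verdict came back, and the slides, bottle and cassette box were not touched.

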